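# Coin tray back under the till's lip and drawer shut

### The job

Put the coin tray back into the till's open drawer, coin cups towards the drawer's front: the drawer does not come all the way out, so slip the tray's back edge down under the till's overhanging lip, level it, and feel for the locating bar on the drawer floor until the tray drops over it and lies flat on the floor; only then push the drawer fully shut. Ease the tray in without dropping or ramming it or tipping it so steeply that the coins spill, and leave the other things on the table where they are.

Things in the scene. Friction and masses are not known exactly. Their poses are not given: they have to be found in the camera images.
- tray_mid (a point): Centre (half-way up) of the dark blue-grey coin tray, loose, 154 long (x) x 186 wide (y) x 40 high (z, up), walls 4, about 0.4 kg; starts flat on the table left or right of the till. Its -x end is the front with four coin cups, +x the back with paper coin rolls, all fast in it and below the rim. A channel 14 wide and 6 deep runs across its underside, centred at x = +45
- tray_grip (a point): Point on the tray's orange grip rib, 22 in front of the tray's centre (tray x = -22, y = 0), 8 below the rim; axes as the tray. The rib is 12 thick (y), runs along x from 51 in front of this point to 34 behind it, its top at the rim, 40 above the tray's underside. The coin cup on each side of it is 46 wide, 85 long, open above; the coins in it lie up to 14 above the underside
- till: Dark grey steel till, fixed on the table: a box 240 wide (y), 250 deep (x), 86 high. Origin on the table under the middle of its front edge; x points from the front into the box, z up. The drawer opens to -x, roughly towards the robot. The top ends in a folded front lip at x = 0 to 8 whose lower edge is 79 above the table; the drawer's back part stays hidden under it
- drawer_floor (a point): Centre of the inside floor of the till's light grey drawer, 18 above the table; moves with it, axes as the till. Inside 172 long (x), 191 wide (y); back and side walls 36 above this floor, front panel 46; the till's lip 61 above it. A fixed steel locating bar, 10 wide (x), 5 high, lies across the floor, its middle between x = 39 and 51: where exactly differs, deep under the lip, so feel for it
- drawer_front (a point): Middle of the outer face of the drawer's dark front panel, 40 above the table; the panel is 12 thick, 240 wide and spans 6 to 64 above the table; axes as for the till. Pushing it to +x shuts the drawer
- drawer (a joint): How far the drawer stands open, m: 0 shut, 0.125 at its stop; starts 0.105 to 0.125. The opening in front of the lip is as long as this value less 2 mm, shorter than the tray. The drawer slides against about 4.5 N of friction, so pushing on it from inside moves it too; it stays where left
- cake_box: Clear cake box with a green lid, 158 x 208 x 80, origin under its centre; bystander on the other side of the till from the tray
- loaf: Loaf of bread, 200 x 95 x 88, origin under its centre; bystander
- calculator: Grey calculator, 150 x 80 x 18, origin under its centre; bystander
- plates: Stack of paper plates, 180 across, 27 high, origin under its centre; bystander
- card_terminal: Black card payment terminal with a small screen and keys, 165 x 78 x 26, origin under its centre; bystander

How it is judged (in metres and radians):
On the way:
1. the tray lies flat on the drawer floor, over the bar, cups to the front, while the drawer still stands open by 50 mm or more (z of tray_mid in the frame of drawer_floor between 0.017 and 0.022 m and angle between tray_mid's own z axis and vertical below 0.021 rad and horizontal distance between tray_mid and drawer_floor below 0.012 m and x of tray_grip in the frame of drawer_floor below -0.008 m and value of joint drawer above 0.05 m), for 0.2 s.
At the end, for the whole second after the job is handed in: The drawer is shut (to within 6 mm) and still, with the coin tray inside it, lying flat on its floor over the locating bar (within 2 mm and 1.2 degrees), within 12 mm of the drawer's middle, coin cups to the front (value of joint drawer below 0.006 m and z of tray_mid in the frame of drawer_floor between 0.017 and 0.022 m and angle between tray_mid's own z axis and vertical below 0.021 rad and horizontal distance between tray_mid and drawer_floor below 0.012 m and x of tray_grip in the frame of drawer_floor below -0.008 m and velocity of joint drawer below 0.01 m/s); the robot touches nothing.
It fails at once if the tray is tipped more than 45 degrees, spilling the coins (angle between tray_mid's own z axis and vertical above 0.785 rad).
It fails at once if the tray is dropped or rammed hard against the till (over 150 N, as in a fall of a few centimetres) (contact force between coin_tray and till above 150 N).
It fails at once if a bystander is shifted by more than 30 mm (distance of any of cake_box, loaf, calculator, plates, card_terminal from where it was at the start of the episode above 0.03 m).
It also fails if it takes over 58 s, if anything falls off the work surface, if the arm or the gripper's body presses on something with over 40 N, if the wrist force passes 120 N, or if a joint passes its speed limit or range.

### The arm

A 6-joint arm with a two-finger parallel gripper is mounted at the origin on the work surface. World frame = base frame: x ahead of the robot, y to its left, z up, the work surface at z = 0. Lengths are in m, angles in degrees, forces in N, time in s.
With the tool pointing down it reaches from about 0.375 to 0.9 m from the base axis. Payload 3.1 kg.
Tool frame: the origin (TCP) lies at the very end of the fingers, on their centre line; the grasp point (between the pads) lies 19 mm behind it; z points along the fingers, y is the direction in which the jaws open and shut (so a half turn about z gives the same grasp; the last joint's range is limited). The gripper opens to 87 mm and grips with 3 to 60 N. Pads are 19 mm wide; open, the fingers measure 117 mm over their backs; the gripper's body (75 mm by 190 mm) begins 51 mm behind the grasp point.
Start: joints at [-82.821, 30.224, 82.088, -0, 67.689, -10.227], TCP at [0.187, -0.596, 0.223] pointing down, gripper open.
Joint ranges: [-176.69, 176.69], [-43.24, 126.21], [12.49, 139.97], [-82, 262], [0, 151.66], [-163.58, 163.58]. Speed limits (degrees/s): [159.86, 159.86, 180, 180, 180, 180].

### API

Orientations are given as a 3x3 rotation matrix whose columns are the frame's x, y, z axes.
In Python, from rig import read_state, capture, hand_in gives the robot as it stands. The module is installed in compiled form; this text tells all that it offers.
- The arm moves only by the tool move_arm, never from a script. Its arguments are lists of equal length, an entry for each row: "linear": the shift along the tool's x, y, z in cm, a list of three; "angular": the turn, a rotation vector about the tool's x, y, z in rad, a list of three; "fingers": the gripper command: -1 is fully open, 1 is shut, values between are in proportion. In form: {"linear": [[tx, ty, tz], ...], "angular": [[wx, wy, wz], ...], "fingers": [fingers, ...]}. A call has 1 to 12 rows; each row is the pose to reach, as a shift and turn from the pose measured when the call began, along the tool's axes at that moment; what a row does not reach only later rows make up. A row lasts 1/12 s, in which the tool goes at most 41.7 mm and 7.16 degrees, less where a joint would pass 70% of its speed; a pose out of reach is approached as far as the arm can. A call with a gripper value outside its range is refused whole. The fingers move at their own pace and stop on an object; the grip force is fixed at half the most. Time passes only in rows, so rows that repeat a pose let the fingers close. It gives the time, the measured TCP pose, the force and the opening at its end, in the units of the state.
- read_state(): the state, without advancing time (a new reading comes with each control period).
- capture(name): name is "side" or "top" or "wrist"; returns a dict with "color" (420x560x3 uint8, red, green, blue), "fx", "fy", "cx", "cy" (pixels), "view" (4x4, takes a point from world to camera coordinates); the wrist camera has in their place "hand_eye" (4x4, takes a point from camera to tool coordinates, whose origin is the TCP and whose axes are the flange's). Camera axes: x right, y down, z forward; pixel columns grow to the right and rows downward; lengths in m; the calibration is good to about 2 mm. A picture is of the moment at which its call begins: read the wrist's pose just before it. There is no depth.
- hand_in(): hands the job in, once; it reports no verdict.
The state is a dict: "time_s": time; "joint_positions": joint angles; "qvel": joint speeds; "tau": joint torques, N m; "position": TCP position; "tcp_rot": TCP orientation; "force": force on the tool from outside, world axes, zero at the start; "moment": the same for the moment, N m; "opening": opening from 0.0 (shut) to 1.0 (fully open).
Only numpy, scipy, OpenCV 4.12 (cv2) and the standard library are available. Lean on these libraries where they do the work, as an engineer would, in place of code of your own. Each camera call takes 0.05 s, during which the arm holds its last target. There are 200 camera calls.

## Working session

There is one attempt and no reset: what is moved stays moved. The work goes in short steps, Python scripts to look and compute and a tool call to move; the robot and the scene stay as the last step left them, time stands still between calls to the robot, and variables do not carry over. Pictures are saved under pics/ and viewed, about 8 in all and at most 12, crops included, and the job is handed in when it is done.

Besides the shell and the picture viewer there is one more tool, called after ">>>" as name(argument=value, ...) on one line, values as JSON. move_arm: Moves the arm, as the interface text tells. Its arguments: {"type":"object","properties":{"linear":{"type":"array"},"angular":{"type":"array"},"fingers":{"type":"array"}},"required":["linear","angular","fingers"]}

```bash
mkdir -p pics; python3 - <<'E'
from rig import *
import cv2,numpy as np
s=read_state();print(s)
for n in("top","side"):
    c=capture(n);cv2.imwrite(f"pics/{n}0.png",c["color"][:,:,::-1]);print(n,c["fx"],c["fy"],c["cx"],c["cy"]);print(np.round(c["view"],4).tolist())
c=capture("wrist");print(c["hand_eye"],c["fx"])
E
```

```text
{'time_s': 0.0, 'joint_positions': array([-8.28223906e+01,  3.02795505e+01,  8.21545443e+01, -4.79638387e-05,
        6.76883969e+01, -1.02277203e+01]), 'qvel': array([ 0.06402964,  0.05774827,  0.08801236, -0.04841879,  0.03811272,
        0.0923859 ]), 'tau': array([ 4.59948969e-04, -4.40047181e+01, -1.76592779e+01,  6.34660106e-02,
        5.83301182e-02, -1.61923131e-04]), 'position': array([ 0.18688906, -0.59565774,  0.22157558]), 'tcp_rot': array([[ 9.54212463e-01,  2.99129578e-01, -2.67887224e-04],
       [ 2.99129458e-01, -9.54210181e-01,  2.12103249e-03],
       [ 3.78842837e-04, -2.10404860e-03, -9.99997715e-01]]), 'force': array([0.07160659, 0.4831125 , 0.10319912]), 'moment': array([ 0.02612118, -0.01758196, -0.02117347]), 'opening': 0.9996547358637413}
top 545.5932885048699 545.5932885048699 288.6833916878062 220.91953162726762
[[-0.0185, -0.9998, 0.0018, 0.0061], [-0.9865, 0.018, -0.1626, 0.5327], [0.1626, -0.0048, -0.9867, 1.4888], [0.0, 0.0, 0.0, 1.0]]
side 455.83113135633255 455.83113135633255 275.71967071585317 208.89480273301066
[[-0.7544, -0.656, -0.0242, 0.3953], [-0.3468, 0.4296, -0.8338, 0.2318], [0.5573, -0.6206, -0.5516, 0.9779], [0.0, 0.0, 0.0, 1.0]]
[[ 6.72098709e-04 -9.68367563e-01 -2.49527174e-01  6.91423522e-02]
 [ 9.99998541e-01  1.04262684e-03 -1.35275159e-03 -3.75499462e-04]
 [ 1.57012449e-03 -2.49525901e-01  9.68366852e-01 -1.61175492e-01]
 [ 0.00000000e+00  0.00000000e+00  0.00000000e+00  1.00000000e+00]] 300.58922565350395
```

View pics/top0.png

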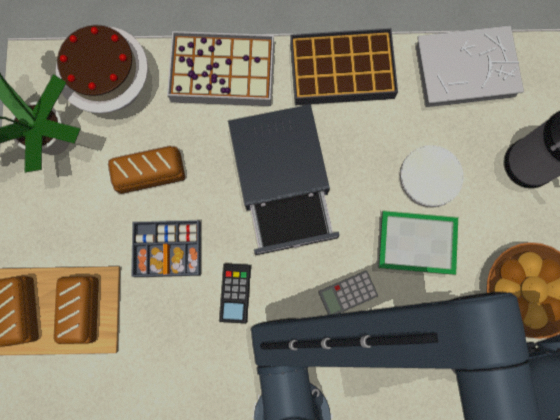

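View pics/side0.png

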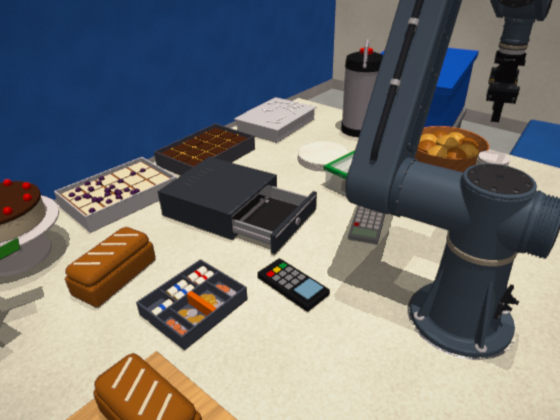

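The top view shows the tray at about (167,248), cups toward the bottom (robot), and the till at (278,155) with its drawer front at (297,243). The terminal (235,293) and calculator (350,292) lie in front, and the cake box is at (418,242). The side view confirms that layout.

```bash
cat > h.py <<'E'
from rig import *
import cv2,numpy as np
def cast(c,uv,z,s=None):
    uv=np.atleast_2d(uv).astype(float)
    d=np.c_[(uv[:,0]-c["cx"])/c["fx"],(uv[:,1]-c["cy"])/c["fy"],np.ones(len(uv))]
    if "view" in c: M=np.linalg.inv(c["view"])
    else:
        T=np.eye(4);T[:3,:3]=s["tcp_rot"];T[:3,3]=s["position"];M=T@c["hand_eye"]
    d=d@M[:3,:3].T;o=M[:3,3]
    return o+d*((z-o[2])/d[:,2])[:,None]
def fitlines(mask,box,eps=None):
    pass
E
python3 - <<'E'
from h import *
c=capture("top");im=c["color"];g=im.max(2).astype(np.uint8)
print("cam",np.linalg.inv(c["view"])[:3,3])
def blob(m,seed):
    m=cv2.morphologyEx(m.astype(np.uint8)*255,cv2.MORPH_CLOSE,np.ones((5,5)))
    n,l,st,ce=cv2.connectedComponentsWithStats(m);
    k=l[seed[1],seed[0]];cs,_=cv2.findContours((l==k).astype(np.uint8),0,1);return max(cs,key=cv2.contourArea)
for name,roi,seed,z in(("tray",(110,200,230,300),(135,250),.04),("till",(215,90,345,260),(270,150),.086)):
    M=np.zeros(g.shape,bool);M[roi[1]:roi[3],roi[0]:roi[2]]=1
    m=(g<110)&M
    if name=="tray": m=((g<110)|(im[...,2]<60))&M
    b=blob(m,seed);r=cv2.minAreaRect(b);print(name,r)
    p=cv2.boxPoints(r);print(p.round(1).tolist(),cast(c,p,z).round(4).tolist())
    h=cv2.approxPolyDP(b,3,True)[:,0];print(h.tolist())
hsv=cv2.cvtColor(im,cv2.COLOR_RGB2HSV)
m=(hsv[...,0]>8)&(hsv[...,0]<20)&(hsv[...,1]>200);m[:, :155]=0;m[:,175:]=0;m[:235]=0;m[285:]=0
r=cv2.minAreaRect(np.argwhere(m)[:,::-1].astype(np.float32));print("rib",r,cast(c,r[0],.04))
cv2.imwrite("pics/crop0.png",cv2.resize(im[90:300,110:350,::-1],None,fx=3,fy=3,interpolation=cv2.INTER_CUBIC)[:600,:])
E
```

```text
cam [0.2835622  0.00367051 1.55558491]
tray ((166.0, 248.0), (56.0, 68.0), 90.0)
[[132.0, 220.0], [200.0, 220.0], [200.0, 276.0], [132.0, 276.0]] [[0.544, 0.4372, 0.04], [0.5405, 0.2459, 0.04], [0.3833, 0.2446, 0.04], [0.3867, 0.4328, 0.04]]
[[200, 221], [133, 222], [132, 275], [199, 275]]
till ((297.9527893066406, 167.82864379882812), (154.3044891357422, 120.11156463623047), 78.9964599609375)
[[224.3000030517578, 103.5999984741211], [342.20001220703125, 80.5999984741211], [371.6000061035156, 232.10000610351562], [253.6999969482422, 255.0]] [[0.8656, 0.1725, 0.086], [0.9283, -0.1635, 0.086], [0.4908, -0.2286, 0.086], [0.4341, 0.0927, 0.086]]
[[344, 90], [294, 90], [294, 108], [228, 121], [247, 210], [256, 212], [262, 247], [254, 250], [255, 254], [338, 236], [338, 232], [328, 232], [321, 195], [327, 194], [329, 188], [311, 104], [344, 101]]
rib ((165.5, 258.5), (29.0, 5.0), 90.0) [[0.43359047 0.34096854 0.04      ]]
```

View pics/crop0.png

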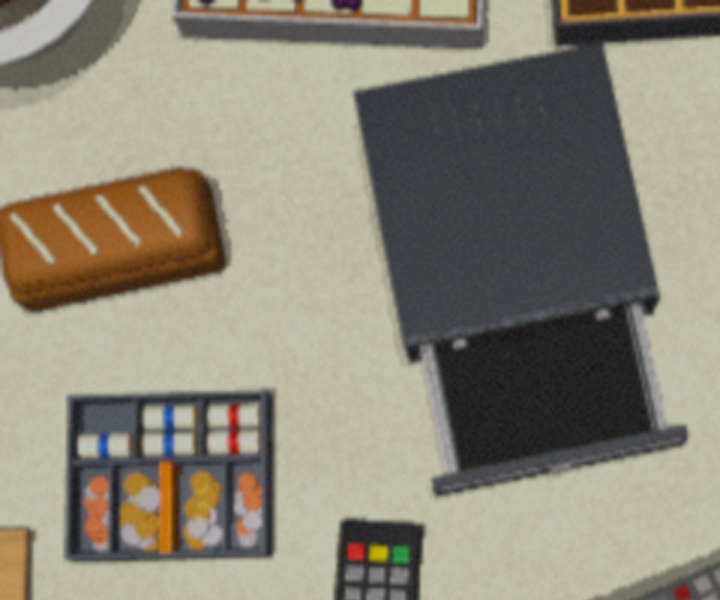

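```bash
python3 - <<'E'
from h import *
c=capture("top")
f=lambda x,y:(110+x/3,90+y/3)
P=cast(c,[f(411,345),f(655,297),f(604,45),f(357,93)],.086);print(P.round(4))
a=P[1]-P[0];print("yaw lip",np.degrees(np.arctan2(a[0],-a[1])),np.linalg.norm(a)); 
for i,j in((0,3),(1,2)):
    a=P[j]-P[i];print("yaw side",np.degrees(np.arctan2(a[1],a[0])),np.linalg.norm(a))
Q=cast(c,[f(435,483),f(686,430)],.064);print(Q.round(4),np.linalg.norm(Q[0]-Q[1]))
o=(P[0]+P[1])/2;x=(P[2]+P[3])/2-o;x/=np.linalg.norm(x);print("org",o,x,"drawer front rel",(Q.mean(0)-o)@x)
E
```

```text
[[ 0.5721  0.11    0.086 ]
 [ 0.6129 -0.1144  0.086 ]
 [ 0.8569 -0.0737  0.086 ]
 [ 0.8137  0.1592  0.086 ]]
yaw lip 10.31445731283259 0.22811813264129963
yaw side 11.499138470217332 0.24663484739188923
yaw side 9.472746351112567 0.24735803359938527
[[ 0.4473  0.0904  0.064 ]
 [ 0.4921 -0.1409  0.064 ]] 0.23563497805080502
org [ 0.59247328 -0.0022176   0.086     ] [0.9833043  0.18196882 0.        ] drawer front rel -0.12489346704838557
```

```bash
cat >> h.py <<'E'
from scipy.spatial.transform import Rotation as Ro
def pose(yaw,pitch=0,roll=0):
    "tool down, tool x at yaw; pitch>0: +x side (back of tray) down"
    return Ro.from_euler('z',yaw,degrees=True)*Ro.from_euler('y',pitch,degrees=True)*Ro.from_euler('x',roll,degrees=True)*Ro.from_euler('x',180,degrees=True)
def go(p,R,label=""):
    s=read_state();A=Ro.from_matrix(s["tcp_rot"])
    print(label,"linear cm",(A.inv().apply(np.array(p)-s["position"])*100).round(2).tolist(),"ang",(A.inv()*R).as_rotvec().round(4).tolist())
def st():
    s=read_state();e=(Ro.from_matrix(s["tcp_rot"])*Ro.from_euler('x',180,degrees=True)).as_euler('ZYX',degrees=True)
    print("t",round(s["time_s"],2),"p",s["position"].round(4),"ypr",e.round(2),"F",s["force"].round(1),"M",s["moment"].round(2),"op",round(s["opening"],3));return s
E
python3 - <<'E'
from h import *
st();go([.5,-.01,.3],pose(10.5))
E
```

```text
t 0.25 p [ 0.1869 -0.596   0.2221] ypr [ 1.74e+01 -1.00e-02  6.00e-02] F [-0.2 -0.1  0. ] M [ 0.02 -0.02 -0.02] op 1.0
 linear cm [47.4, -46.56, -7.74] ang [-0.001, -0.0001, 0.1205]
```

>>> move_arm(linear=[[47.4,-46.56,-7.74],[47.4,-46.56,-7.74],[47.4,-46.56,-7.74],[47.4,-46.56,-7.74],[47.4,-46.56,-7.74],[47.4,-46.56,-7.74],[47.4,-46.56,-7.74],[47.4,-46.56,-7.74],[47.4,-46.56,-7.74],[47.4,-46.56,-7.74],[47.4,-46.56,-7.74],[47.4,-46.56,-7.74]], angular=[[0,0,0.12],[0,0,0.12],[0,0,0.12],[0,0,0.12],[0,0,0.12],[0,0,0.12],[0,0,0.12],[0,0,0.12],[0,0,0.12],[0,0,0.12],[0,0,0.12],[0,0,0.12]], fingers=[0,0,0,0,0,0,0,0,0,0,0,0])

```text
time_s: 1.25
position: [0.4213, -0.1563, 0.2809]
tcp_rot: [[0.983, 0.182, 0.0], [0.182, -0.983, 0.001], [0.0, -0.001, -1.0]]
force: [0.4, -0.1, -0.6]
opening: 0.502
```

```bash
python3 - <<'E'
from h import *
st();go([.5,-.01,.3],pose(10.5))
E
```

```text
t 1.25 p [ 0.4213 -0.1563  0.2809] ypr [10.51 -0.02  0.04] F [ 0.4 -0.1 -0.6] M [ 0.02 -0.02  0.02] op 0.502
 linear cm [10.4, -12.95, -1.9] ang [-0.0007, -0.0004, 0.0002]
```

>>> move_arm(linear=[[10.4,-12.95,-1.9],[10.4,-12.95,-1.9],[10.4,-12.95,-1.9],[10.4,-12.95,-1.9],[10.4,-12.95,-1.9],[10.4,-12.95,-1.9],[10.4,-12.95,-1.9]], angular=[[0,0,0],[0,0,0],[0,0,0],[0,0,0],[0,0,0],[0,0,0],[0,0,0]], fingers=[0,0,0,0,0,0,0])

```text
time_s: 1.83
position: [0.4994, -0.0099, 0.2997]
tcp_rot: [[0.983, 0.184, -0.001], [0.184, -0.983, 0.0], [-0.001, -0.0, -1.0]]
force: [-0.1, -0.5, -0.5]
opening: 0.503
```

```bash
python3 - <<'E'
from h import *
import pickle
s=st();c=capture("wrist");pickle.dump((s,c),open("w1.pkl","wb"))
print(c["fx"],c["cx"],c["cy"])
cv2.imwrite("pics/w1.png",c["color"][:,:,::-1])
go([.42,.3,.3],pose(0))
E
```

```text
t 1.83 p [ 0.4994 -0.0099  0.2997] ypr [10.59  0.04  0.02] F [-0.1 -0.5 -0.5] M [-0.01  0.    0.01] op 0.503
300.58922565350395 283.74108273372724 207.50156596384983
 linear cm [-2.13, -31.99, -0.02] ang [-0.0005, 0.001, 0.183]
```

View pics/w1.png

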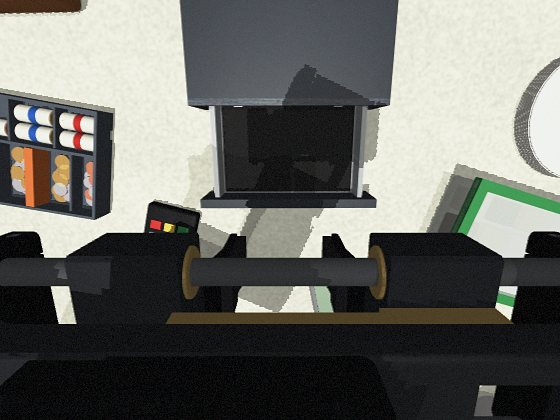

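The wrist view shows the lip front edge at row ~105, drawer side walls at columns ~214 and ~358, the front panel at rows 192–207, and the tray at left.

```bash
python3 - <<'E'
from h import *
import pickle
s,c=pickle.load(open("w1.pkl","rb"));g=c["color"].astype(float).mean(2)
for r in(125,150,175): print(r,"L",g[r,205:230].astype(int).tolist(),"R",g[r,345:372].astype(int).tolist())
for q in(230,275,340): print(q,"lip",g[96:112,q].astype(int).tolist(),"front",g[186:214,q].astype(int).tolist())
print("panel L",g[200,195:207].astype(int).tolist(),"R",g[200,368:382].astype(int).tolist())
print("till L",g[60,176:192].astype(int).tolist(),"R",g[60,388:404].astype(int).tolist())
print("till L",g[95,176:196].astype(int).tolist(),"R",g[95,386:400].astype(int).tolist())
E
```

```text
125 L [230, 231, 231, 230, 227, 230, 218, 213, 216, 222, 152, 78, 68, 69, 64, 67, 119, 76, 26, 36, 39, 38, 42, 47, 44] R [20, 25, 15, 23, 23, 26, 22, 14, 33, 93, 76, 62, 64, 67, 64, 59, 96, 126, 125, 127, 131, 139, 147, 144, 147, 149, 146]
150 L [214, 211, 212, 212, 212, 212, 215, 201, 189, 190, 197, 178, 102, 64, 65, 67, 63, 103, 78, 33, 35, 44, 40, 34, 39] R [21, 23, 27, 16, 27, 18, 25, 62, 79, 69, 65, 64, 64, 61, 70, 118, 128, 128, 121, 139, 153, 149, 149, 147, 147, 150, 152]
175 L [215, 207, 205, 201, 211, 215, 210, 212, 213, 196, 190, 197, 200, 128, 67, 62, 64, 61, 75, 84, 47, 20, 30, 35, 35] R [41, 40, 45, 38, 33, 26, 168, 126, 75, 71, 72, 72, 58, 157, 201, 204, 204, 203, 230, 229, 231, 235, 236, 233, 233, 231, 229]
230 lip [94, 96, 96, 120, 105, 106, 105, 106, 125, 65, 31, 33, 30, 33, 39, 43] front [41, 37, 11, 23, 20, 54, 82, 15, 22, 18, 28, 27, 28, 45, 92, 91, 88, 86, 88, 86, 88, 76, 202, 234, 230, 232, 231, 231]
275 lip [102, 103, 117, 148, 138, 126, 139, 123, 135, 78, 33, 32, 37, 36, 6, 23] front [25, 19, 23, 18, 9, 56, 82, 19, 26, 22, 23, 20, 24, 32, 30, 38, 33, 35, 29, 36, 36, 20, 132, 156, 152, 151, 150, 147]
340 lip [55, 55, 63, 65, 65, 71, 66, 63, 59, 54, 103, 18, 13, 18, 21, 21] front [35, 36, 10, 27, 23, 103, 93, 16, 21, 26, 29, 26, 22, 61, 95, 89, 89, 87, 94, 87, 86, 77, 240, 233, 233, 235, 234, 233]
panel L [215, 216, 212, 211, 213, 124, 77, 83, 88, 91, 90, 89] R [84, 87, 84, 83, 86, 84, 81, 76, 119, 226, 234, 234, 234, 236]
till L [231, 232, 237, 238, 237, 236, 237, 242, 149, 81, 79, 80, 83, 83, 81, 80] R [80, 77, 80, 80, 68, 127, 220, 232, 230, 229, 228, 230, 231, 230, 230, 229]
till L [231, 233, 235, 236, 237, 236, 235, 233, 234, 237, 233, 133, 81, 85, 86, 84, 85, 89, 84, 89] R [85, 79, 82, 74, 119, 227, 235, 231, 232, 233, 232, 232, 228, 226]
```

```bash
python3 - <<'E'
from h import *
import pickle
s,c=pickle.load(open("w1.pkl","rb"))
C=lambda uv,z:cast(c,uv,z,s)
for r,l,q,lf,rf in((125,215.6,361.6,221.6,353.6),(150,217.1,360,222.8,352),(175,218.6,358,224.2,351.2)):
    a=C([(l,r),(q,r)],.054);b=C([(lf,r),(rf,r)],.018)
    print(a.round(4).tolist(),np.linalg.norm(a[0]-a[1]),a.mean(0).round(4),b.round(4).tolist(),np.linalg.norm(b[0]-b[1]),b.mean(0).round(4))
p=C([(200.4,200),(376.8,200)],.064);print("panel",p.round(4).tolist(),np.linalg.norm(p[0]-p[1]),p.mean(0).round(4))
t=C([(184.5,60),(393.3,60)],.086);print("till",t.round(4).tolist(),np.linalg.norm(t[0]-t[1]),t.mean(0).round(4))
t=C([(187.6,95),(390.3,95)],.086);print("till",t.round(4).tolist(),np.linalg.norm(t[0]-t[1]),t.mean(0).round(4))
L=C([(230,105.2),(275,105.2),(340,106.2)],.0825);print("lip",L.round(4).tolist())
f=C([(230,208.2),(275,208.2),(340,208.0)],.064);print("frontout",f.round(4).tolist())
f=C([(230,199.7),(340,199.4)],.064);print("frontin",f.round(4).tolist())
f=C([(230,192),(275,192),(340,191.5)],.018);print("floor front",f.round(4).tolist())
E
```

```text
[[0.5567, 0.0926, 0.054], [0.5919, -0.0947, 0.054]] 0.19056964151771308 [ 0.5743 -0.0011  0.054 ] [[0.5574, 0.0921, 0.018], [0.5919, -0.0922, 0.018]] 0.18754417380075938 [ 5.746e-01 -1.000e-04  1.800e-02]
[[0.5252, 0.0865, 0.054], [0.5603, -0.1006, 0.054]] 0.1903472804572075 [ 0.5427 -0.0071  0.054 ] [[0.523, 0.0857, 0.018], [0.5575, -0.0984, 0.018]] 0.18732973703207878 [ 0.5402 -0.0063  0.018 ]
[[0.4923, 0.0801, 0.054], [0.5273, -0.1062, 0.054]] 0.18957216380193245 [ 0.5098 -0.013   0.054 ] [[0.4872, 0.0788, 0.018], [0.5219, -0.106, 0.018]] 0.18799322095120094 [ 0.5046 -0.0136  0.018 ]
panel [[0.4558, 0.098, 0.064], [0.5, -0.1368, 0.064]] 0.2389938113631222 [ 0.4779 -0.0194  0.064 ]
till [[0.6222, 0.1297, 0.086], [0.6661, -0.1048, 0.086]] 0.23863882199522793 [0.6442 0.0124 0.086 ]
till [[0.5853, 0.1223, 0.086], [0.6291, -0.1117, 0.086]] 0.2380290262096367 [0.6072 0.0053 0.086 ]
lip [[0.5833, 0.0723, 0.0825], [0.5932, 0.0194, 0.0825], [0.6064, -0.0571, 0.0825]]
frontout [[0.4518, 0.057, 0.064], [0.4632, -0.0034, 0.064], [0.4798, -0.0905, 0.064]]
frontin [[0.4636, 0.0586, 0.064], [0.4916, -0.0877, 0.064]]
floor front [[0.4633, 0.0667, 0.018], [0.4758, 0.0003, 0.018], [0.4946, -0.0954, 0.018]]
```

```bash
python3 - <<'E'
from h import *
go([.38,.335,.26],pose(1))
E
```

```text
linear cm [-5.43, -36.16, 3.99] ang [-0.0005, 0.001, 0.1656]
```

>>> move_arm(linear=[[-5.4,-36.2,4],[-5.4,-36.2,4],[-5.4,-36.2,4],[-5.4,-36.2,4],[-5.4,-36.2,4],[-5.4,-36.2,4],[-5.4,-36.2,4],[-5.4,-36.2,4],[-5.4,-36.2,4],[-5.4,-36.2,4],[-5.4,-36.2,4],[-5.4,-36.2,4]], angular=[[0,0,0.166],[0,0,0.166],[0,0,0.166],[0,0,0.166],[0,0,0.166],[0,0,0.166],[0,0,0.166],[0,0,0.166],[0,0,0.166],[0,0,0.166],[0,0,0.166],[0,0,0.166]], fingers=[0,0,0,0,0,0,0,0,0,0,0,0])

```text
time_s: 2.88
position: [0.3807, 0.3338, 0.2597]
tcp_rot: [[1.0, 0.015, -0.001], [0.015, -1.0, -0.001], [-0.001, 0.001, -1.0]]
force: [-0.6, -0.1, 0.1]
opening: 0.5
```

```bash
python3 - <<'E'
from h import *
import pickle
s=st();c=capture("wrist");pickle.dump((s,c),open("w2.pkl","wb"))
cv2.imwrite("pics/w2.png",c["color"][:,:,::-1])
hsv=cv2.cvtColor(c["color"],cv2.COLOR_RGB2HSV)
m=((hsv[...,0]>=6)&(hsv[...,0]<=16)&(hsv[...,1]>190)&(hsv[...,2]>90)).astype(np.uint8)
m=cv2.morphologyEx(m,cv2.MORPH_OPEN,np.ones((3,3)))
n,l,S,_=cv2.connectedComponentsWithStats(m);k=1+S[1:,4].argmax()
r=cv2.minAreaRect(np.argwhere(l==k)[:,::-1].astype(np.float32));p=cv2.boxPoints(r);print(r,S[k]);print(p.round(1).tolist());print(cast(c,p,.04,s).round(4).tolist())
E
```

```text
t 2.88 p [0.3807 0.3338 0.2597] ypr [ 0.89  0.08 -0.05] F [-0.6 -0.1  0.1] M [-0.01  0.04  0.  ] op 0.5Traceback (most recent call last):
  File "<stdin>", line 8, in <module>
ValueError: attempt to get argmax of an empty sequence
```

View pics/w2.png

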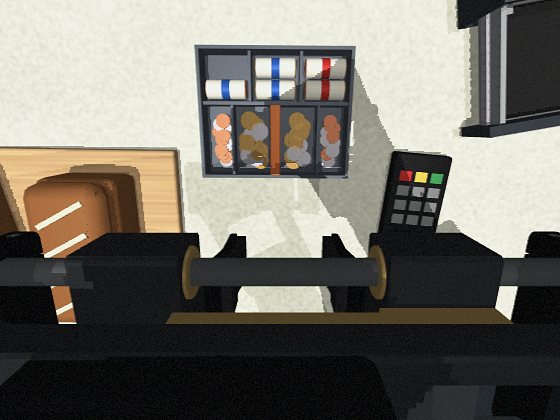

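The tray rim spans about (196,46)–(355,46) at the back and (203,177)–(348,177) at the front, with the rib at columns 270–280.

```bash
python3 - <<'E'
from h import *
import pickle
s,c=pickle.load(open("w2.pkl","rb"));im=c["color"].astype(float);g=im.mean(2);C=lambda uv,z=.04:cast(c,uv,z,s)
for r in(80,150): print(r,g[r,192:208].astype(int).tolist(),g[r,342:360].astype(int).tolist())
for q in(240,310): print(q,g[40:50,q].astype(int).tolist(),g[170:182,q].astype(int).tolist())
o=im[...,0]-im[...,2]
for r in(115,135,155): print(r,o[r,264:288].astype(int).tolist())
P=C([(195.8,46),(355.2,46),(347.8,176.5),(203,176.5)]);print(P.round(4),P.mean(0))
print("rib",C([(275.3,115),(275.3,155),(275,104),(275,174)]).round(4))
E
```

```text
80 [230, 233, 233, 239, 177, 123, 118, 99, 52, 34, 36, 33, 34, 19, 145, 188] [97, 74, 53, 40, 30, 35, 38, 34, 62, 73, 76, 91, 142, 152, 149, 149, 144, 147]
150 [233, 236, 234, 233, 233, 235, 235, 240, 210, 137, 126, 115, 56, 32, 28, 36] [35, 33, 38, 29, 61, 65, 118, 137, 147, 150, 153, 154, 157, 154, 149, 151, 152, 152]
240 [235, 236, 238, 238, 240, 109, 116, 121, 102, 38] [48, 47, 37, 30, 50, 125, 119, 120, 217, 208, 199, 191]
310 [230, 231, 231, 232, 237, 182, 116, 123, 126, 62] [48, 45, 40, 37, 39, 43, 45, 43, 92, 126, 123, 116]
115 [-8, -10, -12, -8, -11, -16, 92, 113, 113, 114, 112, 111, 113, 112, 114, 115, 32, -8, -11, -13, -12, -8, -11, -8]
135 [0, 0, 1, -5, -9, -16, 70, 113, 114, 109, 113, 111, 113, 113, 115, 113, 24, -13, -13, -11, -16, 43, 77, 84]
155 [78, 88, 69, 3, -16, -17, 58, 106, 113, 113, 113, 114, 110, 114, 116, 106, 12, -14, -10, 3, 73, 81, 42, 4]
[[0.541  0.4385 0.04  ]
 [0.5439 0.2555 0.04  ]
 [0.3932 0.2534 0.04  ]
 [0.3902 0.438  0.04  ]] [0.46708588 0.34634635 0.04      ]
rib [[0.4667 0.3465 0.04  ]
 [0.4188 0.3461 0.04  ]
 [0.4793 0.347  0.04  ]
 [0.3949 0.3462 0.04  ]]
```

>>> move_arm(linear=[[6.7,-1.2,6],[6.7,-1.2,12],[6.7,-1.2,17],[6.7,-1.2,19],[6.7,-1.2,19],[6.7,-1.2,19],[6.7,-1.2,19]], angular=[[0,0,0],[0,0,0],[0,0,0],[0,0,0],[0,0,0],[0,0,0],[0,0,0]], fingers=[0,0,0,0,0,0,0])

```text
time_s: 3.52
position: [0.4468, 0.3435, 0.0673]
tcp_rot: [[1.0, 0.011, -0.008], [0.011, -1.0, -0.004], [-0.008, 0.004, -1.0]]
force: [0.8, -0.2, 0.9]
opening: 0.5
```

```bash
python3 - <<'E'
from h import *
import pickle
s=st();c=capture("wrist");pickle.dump((s,c),open("w3.pkl","wb"))
cv2.imwrite("pics/w3.png",c["color"][:,:,::-1])
c=capture("side");cv2.imwrite("pics/s3.png",np.vstack([cv2.imread("pics/w3.png")[:300],c["color"][170:420,:,::-1]]))
go([.448,.3465,.017],pose(.8))
E
```

```text
t 3.52 p [0.4468 0.3435 0.0673] ypr [ 0.62  0.45 -0.23] F [ 0.8 -0.2  0.9] M [ 0.04  0.04 -0.01] op 0.5
 linear cm [-0.15, -0.05, 5.51] ang [-0.0009, -0.002, -0.0015]
```

View pics/s3.png

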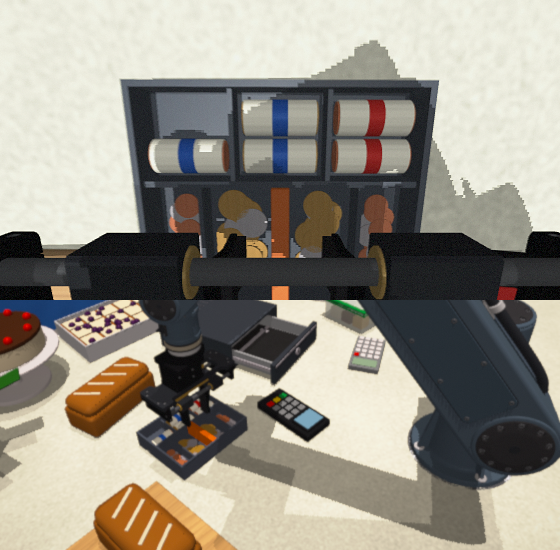

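The rib sits at column 280, midway between the fingers (236 and 333), so it is safe to descend.

>>> move_arm(linear=[[-0.15,-0.05,2],[-0.15,-0.05,3.5],[-0.15,-0.05,4.6],[-0.15,-0.05,5.3],[-0.15,-0.05,5.5],[-0.15,-0.05,5.5],[-0.15,-0.05,5.5]], angular=[[0,0,0],[0,0,0],[0,0,0],[0,0,0],[0,0,0],[0,0,0],[0,0,0]], fingers=[0,0,0,0,0,0,0])

```text
time_s: 4.2
position: [0.4486, 0.3469, 0.0183]
tcp_rot: [[1.0, 0.013, 0.004], [0.013, -1.0, 0.002], [0.004, -0.002, -1.0]]
force: [0.3, -0.3, -0.4]
opening: 0.5
```

>>> move_arm(linear=[[0,0,0],[0,0,0],[0,0,0],[0,0,0],[0,0,0]], angular=[[0,0,0],[0,0,0],[0,0,0],[0,0,0],[0,0,0]], fingers=[0.3,0.6,1,1,1])

```text
time_s: 4.62
position: [0.4486, 0.3469, 0.0184]
tcp_rot: [[1.0, 0.013, 0.004], [0.013, -1.0, 0.002], [0.004, -0.002, -1.0]]
force: [0.2, 0.3, -0.7]
opening: 0.209
```

```bash
python3 - <<'E'
from h import *
st()
E
```

```text
t 4.62 p [0.4486 0.3469 0.0184] ypr [ 0.73 -0.23  0.1 ] F [ 0.2  0.3 -0.7] M [-0.01  0.04  0.03] op 0.209
```

>>> move_arm(linear=[[0,0,0.25],[0,0,0.25],[0,0,0.25],[0,0,0.25],[0,0,0.25],[0,0,0.25],[0,0,0.25]], angular=[[0,0.004,0],[0,0.004,0],[0,0.004,0],[0,0.004,0],[0,0.004,0],[0,0.004,0],[0,0.004,0]], fingers=[0.5,0.5,1,1,1,1,1])

```text
time_s: 5.2
position: [0.4485, 0.3467, 0.0157]
tcp_rot: [[1.0, 0.012, 0.007], [0.012, -1.0, 0.002], [0.007, -0.001, -1.0]]
force: [-0.6, -1.4, -0.6]
opening: 0.137
```

```bash
python3 - <<'E'
from h import *
st()
E
```

```text
t 5.2 p [0.4485 0.3467 0.0157] ypr [ 0.71 -0.42  0.08] F [-0.6 -1.4 -0.6] M [-0.26 -0.01 -0.12] op 0.137
```

>>> move_arm(linear=[[0,0,-0.5],[0,0,-2],[0,0,-5],[0,0,-8.5],[0,0,-12],[0,0,-15],[0,0,-17],[0,0,-17],[0,0,-17],[0,0,-17]], angular=[[0,0,0],[0,0,0],[0,0,0],[0,0,0],[0,0,0],[0,0,0],[0,0,0],[0,0,0],[0,0,0],[0,0,0]], fingers=[1,1,1,1,1,1,1,1,1,1])

```text
time_s: 6.03
position: [0.4456, 0.3457, 0.184]
tcp_rot: [[1.0, 0.013, 0.004], [0.013, -1.0, -0.0], [0.004, 0.0, -1.0]]
force: [-0.3, 0.2, -4.4]
opening: 0.135
```

```bash
python3 - <<'E'
from h import *
import pickle
s=st();c=capture("wrist");pickle.dump((s,c),open("w4.pkl","wb"))
cv2.imwrite("pics/w4.png",c["color"][:,:,::-1])
g=c["color"].astype(float).mean(2)
for r in(100,150): print(r,[(i,int(g[r,i])) for i in range(95,150,1)][:0],g[r,90:150].astype(int).tolist(),g[r,415:475].astype(int).tolist())
for q in(200,360): print(q,g[60:110,q].astype(int).tolist())
E
```

```text
t 6.03 p [0.4456 0.3457 0.184 ] ypr [ 0.72 -0.22 -0.01] F [-0.3  0.2 -4.4] M [0.02 0.09 0.05] op 0.135
100 [] [39, 39, 37, 35, 39, 37, 36, 33, 35, 34, 32, 36, 28, 38, 32, 41, 40, 32, 36, 32, 37, 32, 32, 36, 27, 40, 37, 42, 60, 63, 58, 57, 99, 106, 103, 105, 104, 104, 104, 105, 107, 104, 104, 107, 108, 107, 108, 108, 104, 108, 107, 104, 107, 107, 105, 107, 108, 110, 106, 108] [55, 61, 59, 57, 58, 60, 52, 59, 56, 93, 145, 150, 152, 153, 150, 151, 151, 152, 153, 153, 150, 151, 150, 151, 150, 146, 152, 152, 150, 149, 154, 153, 148, 149, 151, 149, 151, 147, 147, 201, 210, 209, 206, 208, 207, 206, 218, 150, 63, 32, 37, 36, 43, 41, 38, 39, 39, 40, 38, 36]
150 [] [29, 35, 31, 36, 33, 30, 37, 31, 38, 37, 26, 32, 35, 36, 34, 34, 29, 37, 41, 28, 39, 37, 32, 36, 57, 169, 181, 184, 179, 179, 177, 178, 176, 179, 179, 178, 178, 177, 180, 178, 179, 179, 175, 178, 178, 178, 178, 178, 178, 179, 181, 178, 179, 180, 178, 177, 176, 176, 176, 180] [51, 45, 128, 142, 140, 141, 142, 138, 138, 137, 140, 141, 134, 139, 143, 142, 138, 137, 138, 139, 142, 138, 141, 141, 138, 137, 144, 142, 140, 139, 142, 137, 141, 143, 139, 139, 139, 142, 106, 52, 30, 31, 34, 32, 34, 30, 36, 37, 32, 37, 36, 24, 36, 36, 29, 33, 35, 33, 30, 28]
200 [232, 236, 235, 237, 239, 222, 102, 115, 110, 111, 111, 113, 113, 111, 114, 102, 27, 41, 37, 38, 42, 36, 41, 38, 41, 37, 76, 102, 100, 101, 118, 119, 118, 114, 116, 119, 120, 117, 118, 115, 116, 119, 121, 119, 120, 114, 119, 119, 120, 119]
360 [232, 233, 234, 131, 143, 143, 95, 68, 73, 74, 73, 72, 70, 71, 76, 76, 32, 36, 35, 33, 32, 34, 34, 34, 38, 33, 39, 76, 76, 76, 74, 76, 75, 73, 69, 82, 94, 71, 60, 54, 50, 46, 46, 55, 51, 54, 48, 55, 55, 51]
```

View pics/w4.png

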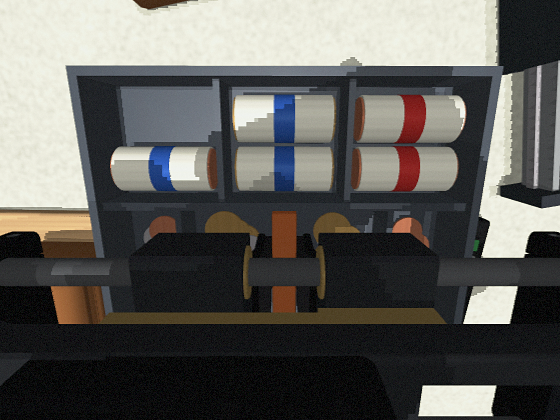

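Tray held, with its back rim corners at about (66,66) and (503,66) and the rib in the fingers.

```bash
python3 - <<'E'
from h import *
import pickle
s,c=pickle.load(open("w4.pkl","rb"));g=c["color"].astype(float).mean(2)
print([ (q,int(np.argmax(g[50:80,q]<170))+50) for q in(80,150,200,260,300,420,480)])
print("R80",g[80,492:512].astype(int).tolist(),"L80",g[80,60:80].astype(int).tolist(),"R150",g[150,480:500].astype(int).tolist(),"L150",g[150,75:92].astype(int).tolist())
E=[(66.5,66),(503,66)]
z=s["position"][2]+.0243
P=cast(c,E,z,s);R=s["tcp_rot"];print(((P-s["position"])@R*1000).round(1))
import numpy as np
F0=np.array([.563,-.003]);u=np.array([np.cos(np.radians(10.6)),np.sin(np.radians(10.6))])
print("d est yaw ok")
E
```

```text
[(80, 65), (150, 66), (200, 66), (260, 66), (300, 66), (420, 66), (480, 66)]
R80 [91, 99, 97, 94, 94, 97, 96, 97, 82, 229, 240, 234, 235, 214, 207, 206, 208, 209, 212, 141] L80 [236, 234, 236, 235, 235, 234, 239, 198, 116, 92, 94, 97, 98, 98, 96, 96, 105, 53, 33, 35] R150 [40, 90, 99, 99, 97, 98, 99, 97, 90, 149, 224, 231, 230, 229, 228, 225, 223, 223, 226, 224] L150 [234, 235, 235, 241, 149, 93, 97, 101, 99, 99, 100, 102, 89, 47, 31, 29, 35]
[[ 95.  -92.3 -24. ]
 [ 95.   91.2 -23.9]]
d est yaw ok
```

```bash
cat >> h.py <<'E'
F0=np.array([.563,-.0032,.018]);YAW=10.65
def tray(fx,fz,th,dy=0,back=0,up=0,F0=F0):
    "TCP pose for tray front-bottom edge at floor-frame (fx,fz) mm, pitch th deg; back: mm shift along -tray x"
    Rz=Ro.from_euler('z',YAW,degrees=True);Rt=Rz*Ro.from_euler('y',th,degrees=True)
    tcp=F0+Rz.apply([fx/1e3,dy/1e3,fz/1e3+up/1e3])+Rt.apply([(77-17.5-back)/1e3,0,.0157])
    return tcp,pose(YAW,th-.42)
def where(th_off=.42):
    s=st();Rt=Ro.from_matrix(s["tcp_rot"])*Ro.from_euler('x',180,degrees=True);e=Rt.as_euler('ZYX',degrees=True)
    Rt=Rt*Ro.from_euler('y',th_off,degrees=True)
    F=s["position"]-Rt.apply([.0595,0,.0157]);B=F+Rt.apply([.154,0,0]);Rz=Ro.from_euler('z',YAW,degrees=True)
    print("F",(Rz.inv().apply(F-F0)*1e3).round(1),"B",(Rz.inv().apply(B-F0)*1e3).round(1),"th",round(e[1]+th_off,2),"yaw-Y",round(e[0]-YAW,2),"Ftill",Rz.inv().apply(s["force"]).round(1))
E
python3 - <<'E'
from h import *
p,R=tray(-82,50.5,17.5,back=110,up=100);print(p);go(p,R)
E
```

```text
[ 0.43971918 -0.02638275  0.198659  ]
 linear cm [-1.03, 37.19, -1.5] ang [-0.0249, -0.3, -0.1723]
```

>>> move_arm(linear=[[-0.1,2,-1.5],[-0.3,5,-1.5],[-0.5,8.5,-1.5],[-0.6,12,-1.5],[-0.7,15.5,-1.5],[-0.8,19,-1.5],[-0.9,22.5,-1.5],[-1,26,-1.5],[-1,29.5,-1.5],[-1,33,-1.5],[-1,36,-1.5],[-1,37.2,-1.5]], angular=[[0,0,-0.02],[-0.001,-0.01,-0.04],[-0.003,-0.03,-0.06],[-0.005,-0.06,-0.08],[-0.007,-0.09,-0.1],[-0.01,-0.12,-0.12],[-0.012,-0.15,-0.14],[-0.015,-0.18,-0.16],[-0.018,-0.21,-0.17],[-0.02,-0.24,-0.172],[-0.022,-0.27,-0.172],[-0.025,-0.3,-0.172]], fingers=[1,1,1,1,1,1,1,1,1,1,1,1])

```text
time_s: 7.08
position: [0.4399, -0.0303, 0.197]
tcp_rot: [[0.939, 0.182, -0.292], [0.173, -0.983, -0.055], [-0.297, 0.001, -0.955]]
force: [-0.1, 0.8, -4.2]
opening: 0.134
```

>>> move_arm(linear=[[0,0,0],[0,0,0]], angular=[[0,0,0],[0,0,0]], fingers=[1,1])

```text
time_s: 7.25
position: [0.4395, -0.0307, 0.1951]
tcp_rot: [[0.939, 0.179, -0.294], [0.171, -0.984, -0.053], [-0.299, -0.001, -0.954]]
force: [-0.0, 0.4, -4.3]
opening: 0.134
```

```bash
python3 - <<'E'
from h import *
where()
p,R=tray(-82,50.5,17.5,back=110,up=100);go(p,R)
c=capture("side");cv2.imwrite("pics/s5.png",c["color"][:,:,::-1])
c=capture("wrist");cv2.imwrite("pics/w5.png",c["color"][:,:,::-1])
cv2.imwrite("pics/m5.png",np.vstack([c["color"][:260,:,::-1],cv2.imread("pics/s5.png")[80:400]]))
E
```

```text
t 7.25 p [ 0.4395 -0.0307  0.1951] ypr [10.34 17.39  0.04] F [-0.   0.4 -4.3] M [ 0.13 -0.37  0.02] op 0.134
F [-187.9   -3.9  180.4] B [-41.3  -4.7 133.3] th 17.81 yaw-Y -0.31 Ftill [ 0.1  0.4 -4.3]
 linear cm [-0.01, -0.42, -0.37] ang [-0.0024, 0.0055, -0.0051]
```

View pics/m5.png

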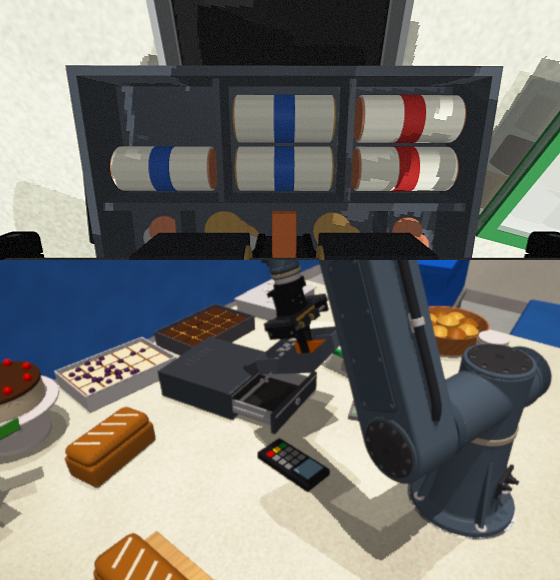

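The held tray is unchanged in the gripper, and the drawer is visible behind it. Next: descend to the entry pose in the drawer's opening.

```bash
python3 - <<'E'
from h import *
for u in(100,60,30,0):
    p,R=tray(-82,50.5,17.5,back=110,up=u);go(p,R,u)
E
```

```text
100 linear cm [0.05, -0.26, -0.3] ang [-0.002, 0.0053, -0.0027]
60 linear cm [1.25, -0.26, 3.52] ang [-0.002, 0.0053, -0.0027]
30 linear cm [2.14, -0.25, 6.38] ang [-0.002, 0.0053, -0.0027]
0 linear cm [3.04, -0.25, 9.24] ang [-0.002, 0.0053, -0.0027]
```

>>> move_arm(linear=[[0.6,-0.26,1.5],[1.25,-0.26,3.5],[1.8,-0.25,5.2],[2.14,-0.25,6.4],[2.6,-0.25,8],[3.0,-0.25,9.2],[3.0,-0.25,9.2],[3.0,-0.25,9.2],[3.0,-0.25,9.2]], angular=[[-0.002,0.005,-0.003],[-0.002,0.005,-0.003],[-0.002,0.005,-0.003],[-0.002,0.005,-0.003],[-0.002,0.005,-0.003],[-0.002,0.005,-0.003],[-0.002,0.005,-0.003],[-0.002,0.005,-0.003],[-0.002,0.005,-0.003]], fingers=[1,1,1,1,1,1,1,1,1])

```text
time_s: 8.1
position: [0.4397, -0.0257, 0.0997]
tcp_rot: [[0.939, 0.186, -0.288], [0.178, -0.982, -0.055], [-0.293, 0.0, -0.956]]
force: [0.2, 0.2, -4.4]
opening: 0.137
```

```bash
python3 - <<'E'
from h import *
where()
for b in(110,80,50,20,0):
    p,R=tray(-82,50.5,17.5,back=b);go(p,R,b)
s=read_state();c=capture("wrist");cv2.imwrite("pics/w6.png",c["color"][:280,:,::-1])
E
```

```text
t 8.1 p [ 0.4397 -0.0257  0.0997] ypr [10.74 17.05 -0.  ] F [ 0.2  0.2 -4.4] M [ 0.08 -0.43  0.03] op 0.137
F [-186.8    0.6   84.6] B [-39.9   0.8  38.4] th 17.47 yaw-Y 0.09 Ftill [ 0.3  0.1 -4.4]
110 linear cm [0.02, 0.07, 0.11] ang [0.0005, -0.0005, 0.0015]
80 linear cm [3.02, 0.07, 0.13] ang [0.0005, -0.0005, 0.0015]
50 linear cm [6.02, 0.08, 0.15] ang [0.0005, -0.0005, 0.0015]
20 linear cm [9.02, 0.08, 0.18] ang [0.0005, -0.0005, 0.0015]
0 linear cm [11.02, 0.08, 0.19] ang [0.0005, -0.0005, 0.0015]
```

View pics/w6.png

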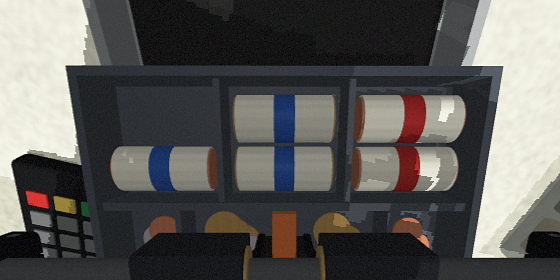

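The tray's back edge is over the drawer. The side walls appear either side of its back rim, so I can check the lateral offset relative to the tray directly.

```bash
python3 - <<'E'
from h import *
s=read_state();c=capture("wrist");g=c["color"].astype(float).mean(2)
for r in(40,55): print(r,g[r,85:150].astype(int).tolist(),"|",g[r,425:490].astype(int).tolist())
E
```

```text
40 [148, 147, 148, 147, 150, 150, 147, 154, 104, 81, 90, 88, 86, 86, 90, 88, 91, 90, 87, 80, 70, 68, 65, 67, 67, 65, 69, 70, 68, 66, 66, 67, 62, 65, 70, 68, 67, 64, 69, 68, 64, 66, 67, 69, 68, 66, 65, 66, 65, 82, 90, 94, 54, 27, 21, 26, 17, 15, 22, 25, 25, 25, 15, 22, 26] | [31, 16, 25, 26, 14, 25, 18, 9, 24, 87, 93, 81, 69, 68, 67, 65, 69, 67, 68, 62, 69, 64, 64, 68, 63, 64, 66, 69, 66, 65, 74, 71, 73, 75, 75, 73, 70, 72, 73, 71, 71, 66, 144, 183, 187, 188, 190, 188, 186, 185, 187, 189, 182, 227, 239, 236, 238, 235, 238, 239, 238, 241, 239, 239, 239]
55 [145, 143, 144, 148, 147, 147, 147, 154, 154, 154, 156, 159, 131, 93, 85, 90, 89, 90, 88, 89, 91, 87, 88, 81, 69, 67, 70, 61, 64, 66, 65, 66, 68, 67, 68, 69, 66, 66, 67, 61, 66, 66, 65, 66, 63, 63, 67, 70, 57, 67, 70, 65, 77, 84, 88, 65, 28, 22, 18, 14, 10, 23, 26, 17, 18] | [27, 23, 21, 22, 13, 66, 89, 91, 75, 65, 65, 68, 67, 66, 64, 68, 68, 63, 65, 67, 64, 62, 69, 68, 65, 65, 67, 66, 65, 67, 67, 67, 66, 64, 69, 65, 63, 62, 108, 109, 178, 188, 186, 185, 187, 189, 185, 185, 183, 226, 235, 237, 237, 237, 237, 237, 236, 234, 234, 234, 235, 236, 238, 239, 239]
```

>>> move_arm(linear=[[1,0.1,0.13],[2,0.1,0.13],[3,0.1,0.13],[4,0.1,0.14],[5,0.1,0.15],[6,0.1,0.15],[6,0.1,0.15],[6,0.1,0.15]], angular=[[0,0,0.001],[0,0,0.001],[0,0,0.001],[0,0,0.001],[0,0,0.001],[0,0,0.001],[0,0,0.001],[0,0,0.001]], fingers=[1,1,1,1,1,1,1,1])

```text
time_s: 8.87
position: [0.4966, -0.0164, 0.0806]
tcp_rot: [[0.94, 0.185, -0.288], [0.177, -0.983, -0.055], [-0.293, 0.001, -0.956]]
force: [-0.5, -0.7, -4.1]
opening: 0.133
```

```bash
python3 - <<'E'
from h import *
where()
for b in(50,20,0):
    p,R=tray(-82,50.5,17.5,back=b,dy=-.4);go(p,R,b)
c=capture("side");cv2.imwrite("pics/s7.png",cv2.resize(c["color"][150:290,130:350,::-1],None,fx=3.6,fy=3.6,interpolation=cv2.INTER_CUBIC))
E
```

```text
t 8.87 p [ 0.4966 -0.0164  0.0806] ypr [10.67 17.03 -0.05] F [-0.5 -0.7 -4.1] M [ 0.06 -0.29  0.03] op 0.133
F [-129.2   -0.8   65.5] B [17.7 -0.7 19.3] th 17.45 yaw-Y 0.02 Ftill [-0.6 -0.6 -4.1]
50 linear cm [-0.05, -0.03, 0.02] ang [0.0009, -0.0009, 0.0003]
20 linear cm [2.95, -0.03, 0.04] ang [0.0009, -0.0009, 0.0003]
0 linear cm [4.95, -0.03, 0.06] ang [0.0009, -0.0009, 0.0003]
```

View pics/s7.png

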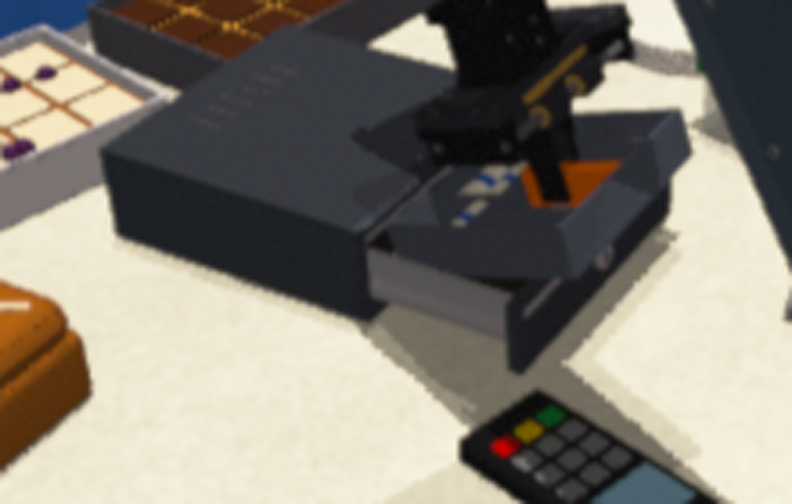

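The tray's back is inside the drawer between the side walls, just short of the lip, with no contact forces. I'll slide in further.

>>> move_arm(linear=[[0.8,0,0.02],[1.6,0,0.03],[2.3,0,0.04],[3,0,0.04],[3,0,0.04]], angular=[[0,0,0],[0,0,0],[0,0,0],[0,0,0],[0,0,0]], fingers=[1,1,1,1,1])

```text
time_s: 9.33
position: [0.526, -0.0111, 0.0711]
tcp_rot: [[0.94, 0.185, -0.286], [0.177, -0.983, -0.055], [-0.291, 0.001, -0.957]]
force: [0.0, -1.0, -5.2]
opening: 0.136
```

```bash
python3 - <<'E'
from h import *
where()
for b in(20,0):
    p,R=tray(-82,50.5,17.5,back=b,dy=-.4);go(p,R,b)
E
```

```text
t 9.33 p [ 0.526  -0.0111  0.0711] ypr [10.67 16.93 -0.07] F [ 0.  -1.  -5.2] M [ 0.07 -0.4   0.05] op 0.136
F [-99.3  -0.9  55.9] B [47.7 -0.9  9.9] th 17.35 yaw-Y 0.02 Ftill [-0.2 -1.  -5.2]
20 linear cm [-0.19, -0.05, 0.01] ang [0.0013, -0.0026, 0.0003]
0 linear cm [1.81, -0.05, 0.02] ang [0.0013, -0.0026, 0.0003]
```

>>> move_arm(linear=[[0.5,-0.03,0.02],[1.0,-0.03,0.02],[1.5,-0.03,0.02],[1.8,-0.03,0.02],[1.8,-0.03,0.02]], angular=[[0,-0.002,0],[0,-0.002,0],[0,-0.002,0],[0,-0.002,0],[0,-0.002,0]], fingers=[1,1,1,1,1])

```text
time_s: 9.75
position: [0.5436, -0.0076, 0.0654]
tcp_rot: [[0.94, 0.186, -0.287], [0.177, -0.983, -0.056], [-0.292, 0.001, -0.956]]
force: [-0.4, -0.4, -4.1]
opening: 0.136
```

```bash
python3 - <<'E'
from h import *
where()
for fx,fz,th in((-81,50.5,17.5),(-81,42,14),(-80,34,11),(-80,24,7),(-80,16,4),(-80,10,0)):
    p,R=tray(fx,fz,th,dy=-.4);go(p,R,(fx,fz,th))
    print("  B z",fz-154*np.sin(np.radians(th)),"rim@33",fz+40/np.cos(np.radians(th))-np.tan(np.radians(th))*(33-fx))
E
```

```text
t 9.75 p [ 0.5436 -0.0076  0.0654] ypr [10.67 17.   -0.08] F [-0.4 -0.4 -4.1] M [ 0.06 -0.36 -0.03] op 0.136
F [-81.3  -0.7  50.2] B [65.6 -0.7  4.1] th 17.42 yaw-Y 0.02 Ftill [-0.4 -0.3 -4.1]
(-81, 50.5, 17.5) linear cm [0.02, -0.03, -0.03] ang [0.0015, -0.0013, 0.0003]
  B z 4.19130687634194 rim@33 56.497103073428306
(-81, 42, 14) linear cm [0.17, -0.03, 0.42] ang [0.0015, 0.0598, 0.0003]
  B z 4.744028077651173 rim@33 54.80115284987332
(-80, 34, 11) linear cm [0.39, -0.03, 0.86] ang [0.0015, 0.1121, 0.0004]
  B z 4.6154147120121 rim@33 52.78369286564639
(-80, 24, 7) linear cm [0.52, -0.03, 1.42] ang [0.0015, 0.1819, 0.0004]
  B z 5.232121115607288 rim@33 50.42573763632571
(-80, 16, 4) linear cm [0.61, -0.03, 1.89] ang [0.0015, 0.2343, 0.0005]
  B z 5.257503043404704 rim@33 48.19594617363021
(-80, 10, 0) linear cm [0.57, -0.03, 2.09] ang [0.0015, 0.3041, 0.0005]
  B z 10.0 rim@33 50.0
```

>>> move_arm(linear=[[0.1,-0.03,0.2],[0.17,-0.03,0.42],[0.28,-0.03,0.64],[0.39,-0.03,0.86],[0.45,-0.03,1.14],[0.52,-0.03,1.42],[0.52,-0.03,1.42]], angular=[[0.001,0.03,0],[0.001,0.06,0],[0.001,0.086,0],[0.001,0.112,0],[0.001,0.147,0],[0.001,0.182,0],[0.001,0.182,0]], fingers=[1,1,1,1,1,1,1])

```text
time_s: 10.33
position: [0.5417, -0.007, 0.0501]
tcp_rot: [[0.976, 0.185, -0.116], [0.184, -0.983, -0.021], [-0.118, -0.001, -0.993]]
force: [-0.3, 0.1, -5.0]
opening: 0.134
```

```bash
python3 - <<'E'
from h import *
where()
for fx,fz,th in((-80,24,7),(-80,18,4),(-79,12,0),(-79,8,0),(-79,5,0)):
    p,R=tray(fx,fz,th,dy=-.4);go(p,R,(fx,fz,th))
c=capture("side");cv2.imwrite("pics/s8.png",cv2.resize(c["color"][150:290,130:350,::-1],None,fx=3.6,fy=3.6,interpolation=cv2.INTER_CUBIC))
E
```

```text
t 10.33 p [ 0.5417 -0.007   0.0501] ypr [10.67  6.79  0.06] F [-0.3  0.1 -5. ] M [ 0.01 -0.03 -0.04] op 0.134
F [-82.6   0.2  24. ] B [70.2  0.2  4.7] th 7.21 yaw-Y 0.02 Ftill [-0.3  0.1 -5. ]
(-80, 24, 7) linear cm [0.25, 0.06, -0.05] ang [-0.001, 0.0036, 0.0003]
(-80, 18, 4) linear cm [0.24, 0.06, 0.23] ang [-0.001, 0.056, 0.0002]
(-79, 12, 0) linear cm [0.26, 0.06, 0.41] ang [-0.001, 0.1258, 0.0002]
(-79, 8, 0) linear cm [0.31, 0.06, 0.81] ang [-0.001, 0.1258, 0.0002]
(-79, 5, 0) linear cm [0.34, 0.06, 1.11] ang [-0.001, 0.1258, 0.0002]
```

View pics/s8.png

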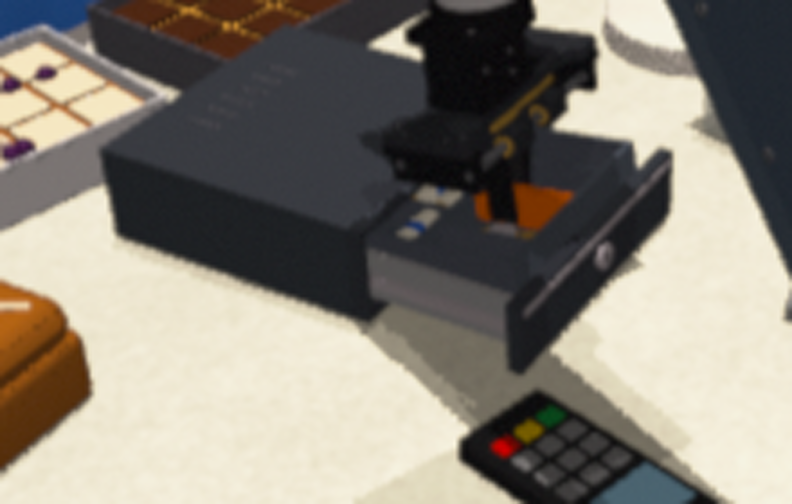

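The tray's front is now inside the panel and nearly level, with no contact force. I'll level and lower it.

>>> move_arm(linear=[[0.24,0.03,0.12],[0.24,0.03,0.23],[0.25,0.03,0.32],[0.26,0.03,0.41],[0.28,0.03,0.61],[0.31,0.03,0.81],[0.31,0.03,0.81],[0.31,0.03,0.81]], angular=[[0,0.03,0],[0,0.056,0],[0,0.09,0],[0,0.124,0],[0,0.124,0],[0,0.124,0],[0,0.124,0],[0,0.124,0]], fingers=[1,1,1,1,1,1,1,1])

```text
time_s: 11.05
position: [0.5455, -0.007, 0.0418]
tcp_rot: [[0.983, 0.185, 0.006], [0.185, -0.983, 0.001], [0.006, -0.0, -1.0]]
force: [-0.2, 0.3, -3.6]
opening: 0.132
```

```bash
python3 - <<'E'
from h import *
where()
E
```

```text
t 11.05 p [ 0.5455 -0.007   0.0418] ypr [10.67 -0.33  0.02] F [-0.2  0.3 -3.6] M [-0.05 -0.01 -0.01] op 0.132
F [-77.5  -0.6   8.2] B [76.5 -0.5  7.9] th 0.09 yaw-Y 0.02 Ftill [-0.2  0.3 -3.6]
```

>>> move_arm(linear=[[0,0,0.1],[0,0,0.2],[0,0,0.3],[0,0,0.35],[0,0,0.35]], angular=[[0,0,0],[0,0,0],[0,0,0],[0,0,0],[0,0,0]], fingers=[1,1,1,1,1])

```text
time_s: 11.47
position: [0.5458, -0.007, 0.0385]
tcp_rot: [[0.983, 0.185, 0.006], [0.185, -0.983, 0.001], [0.006, -0.0, -1.0]]
force: [-0.9, -0.2, -0.9]
opening: 0.135
```

```bash
python3 - <<'E'
from h import *
where()
E
```

```text
t 11.47 p [ 0.5458 -0.007   0.0385] ypr [ 1.067e+01 -3.600e-01  1.000e-02] F [-0.9 -0.2 -0.9] M [ 0.09 -0.06  0.01] op 0.135
F [-77.2  -0.6   4.9] B [76.8 -0.5  4.7] th 0.06 yaw-Y 0.02 Ftill [-0.9 -0.  -0.9]
```

>>> move_arm(linear=[[0,0,0.15],[0.1,0,0.15],[0.2,0,0.15],[0.3,0,0.15],[0.3,0,0.15]], angular=[[0,0,0],[0,0,0],[0,0,0],[0,0,0],[0,0,0]], fingers=[1,1,1,1,1])

```text
time_s: 11.88
position: [0.5497, -0.0065, 0.0369]
tcp_rot: [[0.983, 0.185, 0.008], [0.185, -0.983, 0.001], [0.008, 0.0, -1.0]]
force: [0.4, -0.4, -4.0]
opening: 0.141
```

```bash
python3 - <<'E'
from h import *
where()
E
```

```text
t 11.88 p [ 0.5497 -0.0065  0.0369] ypr [10.66 -0.47 -0.02] F [ 0.4 -0.4 -4. ] M [ 0.01 -0.02 -0.05] op 0.141
F [-73.1  -0.8   3.2] B [80.9 -0.8  3.3] th -0.05 yaw-Y 0.01 Ftill [ 0.3 -0.4 -4. ]
```

Contact at 4.9 mm, then free again at 3.2 mm with the tray about 4 mm further in: it seems to be over the bar. Lower gently.

>>> move_arm(linear=[[0,0,0.1],[0,0,0.2],[0,0,0.3],[0,0,0.35],[0,0,0.35]], angular=[[0,0,0],[0,0,0],[0,0,0],[0,0,0],[0,0,0]], fingers=[1,1,1,1,1])

```text
time_s: 12.3
position: [0.5509, -0.0064, 0.0338]
tcp_rot: [[0.983, 0.185, 0.01], [0.185, -0.983, 0.001], [0.01, 0.001, -1.0]]
force: [0.8, 1.9, 1.1]
opening: 0.136
```

```bash
python3 - <<'E'
from h import *
where()
E
```

```text
t 12.3 p [ 0.5509 -0.0064  0.0338] ypr [10.64 -0.6  -0.04] F [0.8 1.9 1.1] M [ 0.27 -0.03 -0.05] op 0.136
F [-72.   -0.9  -0. ] B [82.  -0.9  0.4] th -0.18 yaw-Y -0.01 Ftill [1.1 1.7 1.1]
```

```bash
python3 - <<'E'
from h import *
import pickle
where()
_,c0=pickle.load(open("w4.pkl","rb"));c=capture("wrist");pickle.dump(c,open("w9.pkl","wb"))
a=c0["color"];b=c["color"]
for (x0,x1,y0,y1) in((225,345,85,195),(350,475,85,195),(100,220,140,200),(225,345,140,200)):
    A=cv2.cvtColor(a,cv2.COLOR_RGB2HSV)[...,1][y0:y1,x0:x1];B=cv2.cvtColor(b,cv2.COLOR_RGB2HSV)[...,1][y0-15:y1+15,x0-15:x1+15]
    r=cv2.matchTemplate(B,A,cv2.TM_CCOEFF_NORMED);_,m,_,l=cv2.minMaxLoc(r);print(l[0]-15,l[1]-15,round(m,2))
cv2.imwrite("pics/w9.png",b[:,:,::-1])
# drawer opening from top camera unaffected? lip edge
E
```

```text
t 12.3 p [ 0.5509 -0.0064  0.0338] ypr [10.64 -0.6  -0.04] F [0.8 1.9 1.1] M [ 0.27 -0.03 -0.05] op 0.136
F [-72.   -0.9  -0. ] B [82.  -0.9  0.4] th -0.18 yaw-Y -0.01 Ftill [1.1 1.7 1.1]
1 12 0.02
15 15 0.02
-1 -15 0.02
1 11 0.02
```

>>> move_arm(linear=[[-0.15,0,0],[-0.3,0,0],[-0.4,0,0],[-0.4,0,0]], angular=[[0,0,0],[0,0,0],[0,0,0],[0,0,0]], fingers=[1,1,1,1])

```text
time_s: 12.68
position: [0.5479, -0.0074, 0.034]
tcp_rot: [[0.983, 0.185, 0.013], [0.185, -0.983, 0.001], [0.013, 0.002, -1.0]]
force: [3.6, 1.2, -1.4]
opening: 0.137
```

```bash
python3 - <<'E'
from h import *
where()
E
```

```text
t 12.68 p [ 0.5479 -0.0074  0.034 ] ypr [10.64 -0.73 -0.09] F [ 3.6  1.2 -1.4] M [ 0.26 -0.38 -0.02] op 0.137
F [-75.1  -1.3   0. ] B [78.9 -1.4  0.8] th -0.31 yaw-Y -0.01 Ftill [ 3.8  0.5 -1.4]
```

Sliding back meets ~4 N of resistance, so the bar is engaged in the channel. I'll relax the pull and release.

>>> move_arm(linear=[[0.15,0,0],[0.15,0,0],[0.15,0,0],[0.15,0,0],[0.15,0,0],[0.15,0,0],[0.15,0,0]], angular=[[0,-0.005,0],[0,-0.005,0],[0,-0.005,0],[0,-0.005,0],[0,-0.005,0],[0,-0.005,0],[0,-0.005,0]], fingers=[1,1,0.6,0.3,0,0,0])

```text
time_s: 13.27
position: [0.5492, -0.0071, 0.0341]
tcp_rot: [[0.983, 0.185, 0.008], [0.185, -0.983, -0.0], [0.008, 0.002, -1.0]]
force: [0.1, 0.2, -0.2]
opening: 0.418
```

```bash
python3 - <<'E'
from h import *
where()
E
```

```text
t 13.27 p [ 0.5492 -0.0071  0.0341] ypr [10.64 -0.44 -0.09] F [ 0.1  0.2 -0.2] M [-0.02  0.01 -0.03] op 0.418
F [-73.8  -1.3   0.4] B [80.2 -1.4  0.4] th -0.02 yaw-Y -0.01 Ftill [ 0.1  0.2 -0.2]
```

>>> move_arm(linear=[[0,0,-0.3],[0,0,-2],[0,0,-5],[-1,0,-9],[-3,0,-13],[-5,0,-17],[-7,0,-21],[-7,0,-24],[-7,0,-26],[-7,0,-26],[-7,0,-26]], angular=[[0,0,0],[0,0,0],[0,0,0],[0,0,0],[0,0,0],[0,0,0],[0,0,0],[0,0,0],[0,0,0],[0,0,0],[0,0,0]], fingers=[0,0,0,0,0,0,0,0,0,0,0])

```text
time_s: 14.18
position: [0.4787, -0.0201, 0.2951]
tcp_rot: [[0.983, 0.185, 0.011], [0.185, -0.983, -0.001], [0.011, 0.003, -1.0]]
force: [-0.3, -0.3, -0.4]
opening: 0.499
```

```bash
python3 - <<'E'
from h import *
import pickle
s=st();c=capture("wrist");pickle.dump((s,c),open("w10.pkl","wb"))
im=c["color"][80:230,190:390,::-1];cv2.imwrite("pics/w10.png",cv2.resize(im,None,fx=4,fy=4,interpolation=cv2.INTER_CUBIC))
E
```

```text
t 14.18 p [ 0.4787 -0.0201  0.2951] ypr [10.64 -0.63 -0.19] F [-0.3 -0.3 -0.4] M [ 0.04  0.05 -0.02] op 0.499
```

View pics/w10.png

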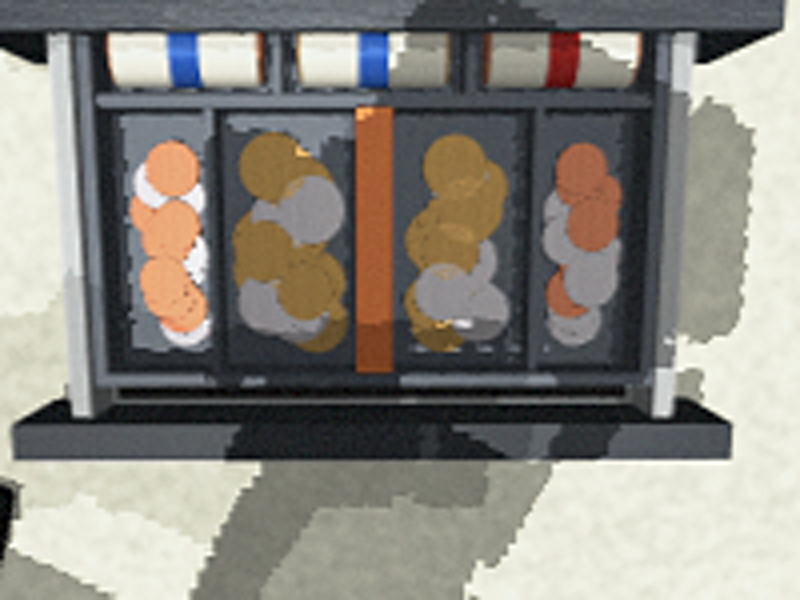

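The picture shows the tray seated in the drawer, cups to the front, parallel to the walls with a narrow even gap at the front panel. Next: numeric position check, then shut.

```bash
python3 - <<'E'
from h import *
import pickle
s,c=pickle.load(open("w10.pkl","rb"))
f=lambda x,y:(190+x/4-.4,80+y/4-.4)
u=np.array([np.cos(np.radians(10.65)),np.sin(np.radians(10.65)),0])
r=cast(c,[f(374,108),f(374,372)],.058,s);p=cast(c,[f(374,459),f(374,421)],.064,s);L=cast(c,[f(374,31)],.083,s)
print("rib len",np.linalg.norm(r[0]-r[1]));tc=r[1]+u*.073
print("tray centre along",tc@u,"panel inner",p[1]@u,"outer",p[0]@u,"lip",L@u,"d=",(L-p[0])@u-.010)
fc=p[0]@u+.098;print("tray-floor centre",tc@u-fc)
w=cast(c,[f(100,380),f(648,380)],.058,s);print("width front rim",np.linalg.norm(w[0]-w[1]))
print("panel mid target",cast(c,[f(373,459)],.064,s))
Rz=Ro.from_euler('z',10.65,degrees=True)
for d,l in((-.03,'pre'),(0,'touch')):
    q=p[0]+u*(-.04+d);q[2]=.06;go(q,pose(10.65),l);print(q)
E
```

```text
rib len 0.08343233285292395
tray centre along 0.5566025603776241 panel inner 0.46814910518745634 outer 0.4553543907274697 lip [0.58632937] d= [0.12097498]
tray-floor centre 0.0032481696501543977
width front rim 0.18235237628237638
panel mid target [[ 0.46723698 -0.02074675  0.064     ]]
pre linear cm [-8.23, -0.11, 23.29] ang [0.0016, -0.0075, -0.0002]
[ 0.39850432 -0.03401065  0.06      ]
touch linear cm [-5.23, -0.11, 23.31] ang [0.0016, -0.0075, -0.0002]
[ 0.42798756 -0.02846638  0.06      ]
```

>>> move_arm(linear=[[-3,-0.1,1],[-6,-0.1,4],[-8.2,-0.1,8],[-8.2,-0.1,12],[-8.2,-0.1,16],[-8.2,-0.1,20],[-8.2,-0.1,23],[-8.2,-0.1,25],[-8.2,-0.1,25.3],[-8.2,-0.1,25.3],[-8.2,-0.1,25.3]], angular=[[0.002,-0.008,0],[0.002,-0.008,0],[0.002,-0.008,0],[0.002,-0.008,0],[0.002,-0.008,0],[0.002,-0.008,0],[0.002,-0.008,0],[0.002,-0.008,0],[0.002,-0.008,0],[0.002,-0.008,0],[0.002,-0.008,0]], fingers=[0,0,0,0,0,0,0,0,0,0,0])

```text
time_s: 15.15
position: [0.3984, -0.0338, 0.0397]
tcp_rot: [[0.983, 0.185, -0.002], [0.185, -0.983, 0.001], [-0.002, -0.001, -1.0]]
force: [-0.0, 0.6, 0.3]
opening: 0.5
```

```bash
python3 - <<'E'
from h import *
s=st();u=np.array([np.cos(np.radians(10.65)),np.sin(np.radians(10.65)),0])
print("gap TCP to panel",.4554-s["position"]@u)
E
```

```text
t 15.15 p [ 0.3984 -0.0338  0.0397] ypr [10.64  0.12  0.08] F [-0.   0.6  0.3] M [-0.04  0.04  0.03] op 0.5
gap TCP to panel 0.07006685212486313
```

>>> move_arm(linear=[[1.5,0,0],[3,0,0],[4.2,0,0],[4.9,0,0],[5.4,0,0],[5.8,0,0],[6.2,0,0],[6.6,0,0],[7,0,0],[7.5,0,0],[8,0,0],[8.5,0,0]], angular=[[0,0,0],[0,0,0],[0,0,0],[0,0,0],[0,0,0],[0,0,0],[0,0,0],[0,0,0],[0,0,0],[0,0,0],[0,0,0],[0,0,0]], fingers=[0,0,0,0,0,0,0,0,0,0,0,0])

```text
time_s: 16.15
position: [0.4786, -0.0176, 0.0396]
tcp_rot: [[0.983, 0.185, -0.009], [0.185, -0.983, 0.002], [-0.008, -0.004, -1.0]]
force: [-4.8, -2.8, 4.0]
opening: 0.504
```

```bash
python3 - <<'E'
from h import *
s=st();u=np.array([np.cos(np.radians(10.65)),np.sin(np.radians(10.65)),0])
print("gap TCP to panel0",.4554-s["position"]@u)
E
```

```text
t 16.15 p [ 0.4786 -0.0176  0.0396] ypr [10.67  0.49  0.22] F [-4.8 -2.8  4. ] M [-0.28  0.75  0.08] op 0.504
gap TCP to panel0 -0.011676427096820263
```

>>> move_arm(linear=[[0.5,0,0],[1.2,0,0],[2,0,0],[2.8,0,0],[3.6,0,0],[4.4,0,0],[5.2,0,0],[6,0,0],[6.8,0,0],[7.5,0,0],[8.1,0,0],[8.5,0,0]], angular=[[0,0,0],[0,0,0],[0,0,0],[0,0,0],[0,0,0],[0,0,0],[0,0,0],[0,0,0],[0,0,0],[0,0,0],[0,0,0],[0,0,0]], fingers=[0,0,0,0,0,0,0,0,0,0,0,0])

```text
time_s: 17.15
position: [0.561, -0.0012, 0.0387]
tcp_rot: [[0.983, 0.185, -0.012], [0.185, -0.983, 0.003], [-0.011, -0.005, -1.0]]
force: [-4.3, 1.4, 3.3]
opening: 0.499
```

```bash
python3 - <<'E'
from h import *
s=st();u=np.array([np.cos(np.radians(10.65)),np.sin(np.radians(10.65)),0])
print("remaining",.5664-s["position"]@u)
E
```

```text
t 17.15 p [ 0.561  -0.0012  0.0387] ypr [10.68  0.64  0.3 ] F [-4.3  1.4  3.3] M [0.11 0.74 0.02] op 0.499
remaining 0.01525064485927019
```

Only sliding friction so far (about 5 N); about 15 mm remain.

>>> move_arm(linear=[[0.4,0,0],[0.8,0,0],[1.2,0,0],[1.5,0,0],[1.7,0,0],[1.7,0,0]], angular=[[0,0,0],[0,0,0],[0,0,0],[0,0,0],[0,0,0],[0,0,0]], fingers=[0,0,0,0,0,0])

```text
time_s: 17.65
position: [0.574, 0.0015, 0.0383]
tcp_rot: [[0.982, 0.186, -0.021], [0.186, -0.982, 0.003], [-0.02, -0.006, -1.0]]
force: [-10.3, -3.5, 8.4]
opening: 0.495
```

```bash
python3 - <<'E'
from h import *
s=st();u=np.array([np.cos(np.radians(10.65)),np.sin(np.radians(10.65)),0])
print("remaining",.5664-s["position"]@u)
E
```

```text
t 17.65 p [0.574  0.0015 0.0383] ypr [10.74  1.15  0.37] F [-10.3  -3.5   8.4] M [-0.65  1.68 -0.07] op 0.495
remaining 0.0020509858540531667
```

>>> move_arm(linear=[[0.2,0,0],[0.4,0,0],[0.5,0,0],[0.5,0,0]], angular=[[0,0,0],[0,0,0],[0,0,0],[0,0,0]], fingers=[0,0,0,0])

```text
time_s: 17.98
position: [0.5737, 0.0016, 0.0382]
tcp_rot: [[0.982, 0.187, -0.032], [0.187, -0.982, 0.002], [-0.031, -0.008, -0.999]]
force: [-13.6, -6.6, 11.0]
opening: 0.501
```

```bash
python3 - <<'E'
from h import *
s=st();u=np.array([np.cos(np.radians(10.65)),np.sin(np.radians(10.65)),0])
print("remaining",.5664-s["position"]@u)
E
```

```text
t 17.98 p [0.5737 0.0016 0.0382] ypr [10.8   1.8   0.44] F [-13.6  -6.6  11. ] M [-1.01  1.99 -0.13] op 0.501
remaining 0.002274859805878049
```

It is against the stop: the force rises with no further travel. Back away and check.

>>> move_arm(linear=[[-1,0,0],[-3,0,0],[-6,0,0],[-8,0,-3],[-8,0,-7],[-8,0,-11],[-8,0,-15],[-8,0,-19],[-8,0,-23],[-8,0,-26],[-8,0,-26],[-8,0,-26]], angular=[[0,0.02,0],[0,0.03,0],[0,0.03,0],[0,0.03,0],[0,0.03,0],[0,0.03,0],[0,0.03,0],[0,0.03,0],[0,0.03,0],[0,0.03,0],[0,0.03,0],[0,0.03,0]], fingers=[0,0,0,0,0,0,0,0,0,0,0,0])

```text
time_s: 18.98
position: [0.5068, -0.0143, 0.3034]
tcp_rot: [[0.982, 0.187, 0.007], [0.187, -0.982, 0.005], [0.008, -0.004, -1.0]]
force: [0.8, 0.0, 0.4]
opening: 0.5
```

```bash
python3 - <<'E'
from h import *
s=st();c=capture("wrist");g=c["color"].astype(float).mean(2);cv2.imwrite("pics/w11.png",c["color"][:,:,::-1])
for q in(230,260,300,340):
    col=g[60:232,q];d=np.diff(col);i=np.argsort(-abs(d))[:6];print(q,sorted((int(k)+60,int(d[k])) for k in i))
u=np.array([np.cos(np.radians(10.65)),np.sin(np.radians(10.65)),0])
lip=np.array([.5963,.0031,.083]);pan=lip-u*.010
M=np.eye(4);M[:3,:3]=s["tcp_rot"];M[:3,3]=s["position"];V=np.linalg.inv(M@c["hand_eye"])
for n,P,z in(("lip",lip,.083),("panel outer if d=0",pan,.064),("panel outer if d=6mm",lip-u*.016,.064)):
    P=np.array([P[0],P[1],z,1]);q=V@P;print(n,(c["cx"]+c["fx"]*q[0]/q[2]).round(1),(c["cy"]+c["fy"]*q[1]/q[2]).round(1))
E
```

```text
t 18.98 p [ 0.5068 -0.0143  0.3034] ypr [10.78 -0.46  0.22] F [0.8 0.  0.4] M [0.06 0.03 0.01] op 0.5
230 [(107, 16), (112, -34), (113, 24), (121, 26), (122, 102), (154, -21)]
260 [(122, 58), (163, 68), (178, -52), (179, -46), (193, 85), (195, -67)]
300 [(121, 37), (122, 54), (157, -37), (159, 72), (168, -42), (169, -56)]
340 [(87, -19), (112, -19), (114, 23), (121, 19), (122, 44), (178, 71)]
lip 285.1 112.7
panel outer if d=0 285.1 121.8
panel outer if d=6mm 285.0 126.6
```

The panel edge is at row 122, against a prediction of 121.8 for fully shut and 126.6 for 6 mm open. The drawer is shut and the arm is clear, so I'm handing in.

```bash
python3 -c "
from rig import *
print(hand_in())"
```

```text
the job is handed in; nothing more can be done
None
```

The coin tray is back in the till with the cups to the front, the drawer is shut, and I handed the job in at about 19 s of the 58 s allowed. No verdict was reported.

I gripped the tray by its orange rib, slipped it back edge first under the lip at about 17.5° and levelled it. It touched the locating bar about 5 mm above the floor, then dropped over it about 4 mm further in. After releasing it I pushed the drawer shut.

**Seating:**
- The tray measured 0.4 mm above the floor and within 0.1° of level at release.
- Pulling it back met about 4 N, so the bar was engaged.
- The wrist picture put it about 3 mm off the drawer's middle along x, with the drawer still about 121 mm open.

**Closing:** The push stopped against about 15 N. The drawer's front edge then appeared at row 122 in the wrist camera, against 121.8 predicted for shut and 126.6 for 6 mm open. The gripper was well clear at hand-in.

**Checks that failed or disagreed:**
- The first top-view estimate of the tray was about 7 mm off in y from the wrist view; I used the wrist view, and the grasp confirmed it.
- A template match to check for tilt after seating failed because the coin rolls were hidden under the lip, so I relied on height and force instead.
- I did not re-measure the tray after the drawer closed, or the bystanders at the end. I felt no unexpected contact near them.

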